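# Clamp a stack of sample boards with a two-hole keeper bar

### The arm

A 7-joint arm with a two-finger parallel gripper is mounted at the origin on a cart in front of the work surface, level with it; the furniture and walls round the work are solid. World frame = base frame: x ahead of the robot, y to its left, z up, the work surface at z = 0. Lengths are in m, angles in rad, forces in N, time in s.
With the tool pointing down it reaches from about 0.4 to 0.75 m from the base axis. Payload 19.5 kg.
Tool frame: the origin (TCP) lies at the very end of the fingers, on their centre line; the grasp point (between the pads) lies 19 mm behind it (env.grip_point_offset is the distance from the TCP to the grasp point, in m); z points along the fingers, y is the direction in which the jaws open and shut (so a half turn about z gives the same grasp; the last joint's range is limited). The gripper opens to 85 mm and grips with 20 to 120 N. Pads are 22 mm wide; open, the fingers measure 114 mm over their backs; the gripper's body (76 mm by 85 mm) begins 54 mm behind the grasp point. The pads swing forward as they close: fully open they stand 13 mm farther back than shut.
Start: joints at [-0.042, 0.707, -0.028, 1.485, 0.022, 0.951, -0.075], TCP at [0.575, 0, 0.231] pointing down, gripper open.
Joint ranges: [-2.71, 2.71], [-0.32, 2.16], [-1.57, 1.52], [0, 2.45], [-1.46, 4.6], [0, 2.02], [-2.83, 2.83]. Speed limits (rad/s): [1.89, 1.89, 2.57, 2.57, 3.01, 3.01, 3.01].

### API

Orientations are given as a unit quaternion [x, y, z, w].
In Python, from workcell import env, get_image gives the robot as it stands.
- The arm moves only by the shell command python3 -m pendant 'ROWS' [OPENING] [FORCE]. ROWS is text: rows parted by semicolons, each of 4 numbers parted by spaces: the shift along the tool's x, y, z in mm, then the turn about the tool's z in rad. In form: dx dy dz twist; .... A call has 1 to 20 rows; each row is the pose to reach, as a shift and turn from the pose commanded when the call began, along the tool's axes at that moment; what a row does not reach only later rows make up. A row lasts 1/8 s, in which the tool goes at most 62.5 mm and 10.7 degrees, less where a joint would pass 70% of its speed; a pose out of reach is approached as far as the arm can. A call with a gripper value outside its range is refused whole. OPENING is the finger opening in mm, from 0 to 85.4, set as the call begins (- or left out, the last holds). The fingers move at their own pace and stop on an object; FORCE is the grip in N (left out, the last holds). Time passes only in rows, so rows that repeat a pose let the fingers close. It gives the time, the measured TCP pose, the force and the opening at its end, in the units of the state.
- env.get_obs(): the state, without advancing time (a new reading comes with each control period).
- get_image(name): name is "scene" or "side" or "wrist"; returns a dict with "frame" (384x512x3 uint8, blue, green, red), "vfov" (degrees; the focal length in pixels is half the picture's height over the tangent of half this angle, whatever the lens; pixels are square), "cx", "cy" (the principal point, pixels), "R" (3x3) and "t" (3): a world point X has camera coordinates R X + t. Camera axes: x right, y down, z forward; pixel columns grow to the right and rows downward; lengths in m; the calibration is good to about 2 mm. A picture is of the moment at which its call begins. There is no depth.
- env.close_job(): hands the job in, once; it reports no verdict.
The state is a dict: "clock": time; "q": joint angles; "qd": joint speeds; "tau": joint torques, N m; "ee_pos": TCP position; "ee_rot": TCP orientation; "wrist_force": force on the tool from outside, world axes, zero at the start; "wrist_torque": the same for the moment, N m; "finger_gap": opening from 0.0 (shut) to 1.0 (fully open).
Only numpy, scipy, OpenCV 4.12 (cv2) and the standard library are available. Lean on these libraries where they do the work, as an engineer would, in place of code of your own. Each camera call takes 0.05 s, during which the arm holds its last target.

### The job

Put the keeper bar (aluminium bar with an orange grip rib) onto the two posts of the stand, one post through each hole, and push it down level between the spring cheeks until it bears on the stack of sample boards and stays pressing on it when you let go. How high the stack stands is not known beforehand, so feel for it, and press gently: about 5 to 12 N on the boards, never more than 20 N, and never ram the bar onto the posts. Leave the mug, the stapler and the ink bottle where they are.

Things in the scene. Friction and masses are not known exactly. Their poses are not given: they have to be found in the camera images.
- keeper: Loose keeper bar, about 0.2 kg: aluminium plate 36 (x) x 150 (y) x 8 mm (z) with two 10.5 mm through holes, 45 mm either side of its middle along y. On its middle stands an orange grip rib 12 (x) x 40 mm (y), from 8 to 42 mm above the underside: pinch it across x from above. Origin: middle of the underside, z up. A half turn does not matter. Starts flat on the desk.
- hole0 (a point): Centre of the keeper's hole at its +y end, on the plate's underside.
- hole1 (a point): Centre of the keeper's hole at its -y end, on the plate's underside.
- stand: Fixed grey stand; origin: middle of its underside on the desk, z up. Base 100 (x) x 200 (y) x 14 mm. Two upright 8 mm steel posts at y = +45 and -45 mm, x = 0; their tips taper from 64 to 76 mm above the desk. Black spring cheeks with outward-leaning lead-ins (top 64 mm above the desk) face each other beyond the posts.
- post0_tip (a point): Tip of the post at the stand's +y side, 76 mm above the desk.
- post1_tip (a point): Tip of the post at the stand's -y side, 76 mm above the desk.
- cheek_mid (a point): Point on the stand's axis, 34 mm above the desk, midway between the two spring cheeks. Their straight faces (30 mm wide, at y = +-73 mm) reach from 16 to 52 mm above the desk. The bar's ends push each 2 mm outward (about 3 N each), so between them the bar drags with some 3 to 5 N either way (lead-ins: up to 10 N) and stays where it is left.
- boards: Tray with a stack of coloured sample boards (80 x 126 mm) in the stand, posts passing through; its origin is the stand's and does not tell the stack's height. The stack's top lies from 24 to 42 mm above the desk, differently each time and not reported. The stack is sprung: it gives 1 mm per 8 N, at most 8 mm, and pushes back.
- mug: Orange mug 81 x 113 x 101 mm at the right; origin at the middle of its underside. Bystander.
- stapler: Black stapler 40 x 148 x 50 mm at the back, beyond the work; origin at the middle of its underside. Bystander.
- ink_bottle: Blue ink bottle with white cap, 45 mm wide, 84 mm tall, at the left, near the front edge (another like it stands far back); origin at the middle of its underside. Bystander.

How it is judged:
By the outcome, as a careful person would: the job done as asked, in the order asked, and still so for the second after the job is handed in, with the robot touching nothing.
It also fails if it takes over 53 s, if anything falls off the work surface, if the arm or the gripper's body presses on something with over 40 N, if the wrist force passes 120 N, or if a joint passes its speed limit or range.

## Working session

There is one attempt and no reset: what is moved stays moved. The work goes in short steps, Python scripts to look and compute and a shell command to move; the robot and the scene stay as the last step left them, time stands still between calls to the robot, and variables do not carry over. Pictures are saved under pics/ and viewed, and the job is handed in when it is done.

```bash
mkdir -p pics
cat > h.py <<'E'
import numpy as np, cv2
from workcell import env, get_image
def ray(im,u,v):
    f=im["frame"].shape[0]/2/np.tan(np.radians(im["vfov"])/2)
    R=np.array(im["R"]);t=np.array(im["t"])
    return -R.T@t, R.T@np.array([(u-im["cx"])/f,(v-im["cy"])/f,1])
def onplane(im,u,v,z):
    c,d=ray(im,u,v); return c+d*(z-c[2])/d[2]
def proj(im,X):
    f=im["frame"].shape[0]/2/np.tan(np.radians(im["vfov"])/2)
    p=np.array(im["R"])@np.array(X)+np.array(im["t"]); return f*p[0]/p[2]+im["cx"],f*p[1]/p[2]+im["cy"]
E
ls
python3 - <<'E'
from h import *
import pickle
for n in ("scene","side","wrist"):
    im=get_image(n); cv2.imwrite(f"pics/a_{n}.png",im["frame"]); pickle.dump(im,open(f"a_{n}.pkl","wb")); print(n,im["vfov"],im["cx"],im["cy"],-np.array(im["R"]).T@im["t"])
o=env.get_obs();print(o["clock"],o["ee_pos"],o["ee_rot"],o["wrist_force"],o["finger_gap"],env.grip_point_offset)
E
```

```text
h.py
pics
scene 42.30254131572715 259.4753422450249 185.11489053149816 [-0.09735979  1.02576611  0.91929281]
side 55.38193493360447 252.18261107958338 191.47683548810042 [ 0.60100254 -0.7714438   0.74820856]
wrist 66.14924745856948 255.70330252589915 190.51207405490126 [0.57527352 0.07512767 0.37406018]
0.15 [ 5.74808172e-01 -2.91673381e-06  2.30964816e-01] [ 7.07111402e-01  7.07102046e-01 -2.90056269e-04 -2.78345249e-04] [-0.44488508 -0.52616012 -0.17300208] 0.9956569539651876 0.0187
```

View pics/a_scene.png

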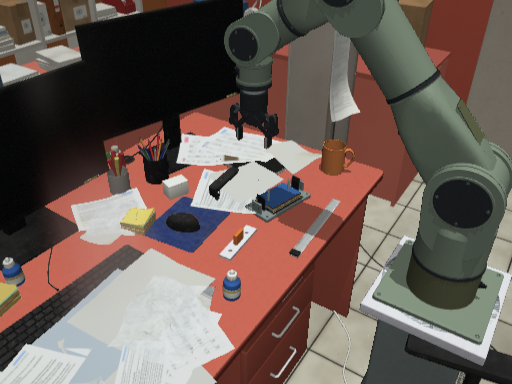

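View pics/a_side.png

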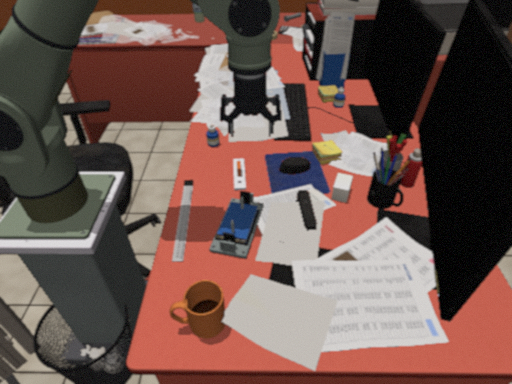

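View pics/a_wrist.png

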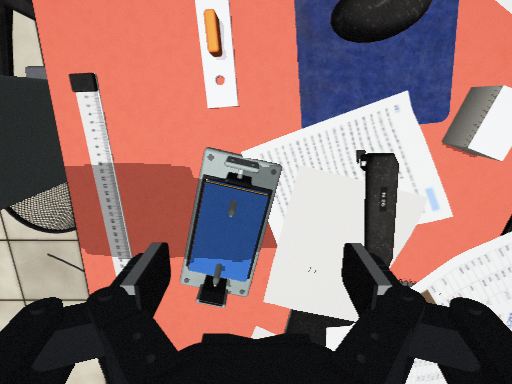

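The wrist view shows the keeper at the top (plate x 197–240, rib at (212,32), hole at (220,80)). The stand is at (230,225), tilted about 14°, with post tips near (232,205) and (217,270). I'll take rough positions now and then move over the keeper.

Run:
```python
from h import *
import pickle
im=pickle.load(open("a_wrist.pkl","rb"))
print("camR",np.round(im["R"],3))
for n,u,v,z in [("hole",220,80,.008),("rib",212,32,.042),("tip+",232,203,.076),("tip-",218,266,.076),("c1",205,148,.014),("c2",282,165,.014),("c3",181,280,.014),("c4",245,297,.014)]:
    print(n,np.round(onplane(im,u,v,z),4))
cv2.imwrite("pics/b.png",cv2.resize(im["frame"][130:320,130:330],None,fx=3,fy=3,interpolation=cv2.INTER_CUBIC))
for s in("side","scene"):
    i=pickle.load(open(f"a_{s}.pkl","rb")); print(s,np.round(i["R"],2).tolist())
```

```text
camR [[ 1.     0.    -0.   ]
 [ 0.    -0.956  0.293]
 [-0.    -0.293 -0.956]]
hole [0.5336 0.0975 0.008 ]
rib [0.531  0.1409 0.042 ]
tip+ [ 0.5498 -0.0303  0.076 ]
tip- [ 0.532  -0.1069  0.076 ]
c1 [0.5132 0.0191 0.014 ]
c2 [ 0.6079 -0.0021  0.014 ]
c3 [ 0.4701 -0.1672  0.014 ]
c4 [ 0.5599 -0.1953  0.014 ]
side [[1.0, 0.02, -0.02], [-0.0, -0.67, -0.74], [-0.02, 0.74, -0.67]]
scene [[-0.84, -0.54, 0.01], [-0.31, 0.46, -0.83], [0.44, -0.71, -0.55]]
```

View pics/b.png

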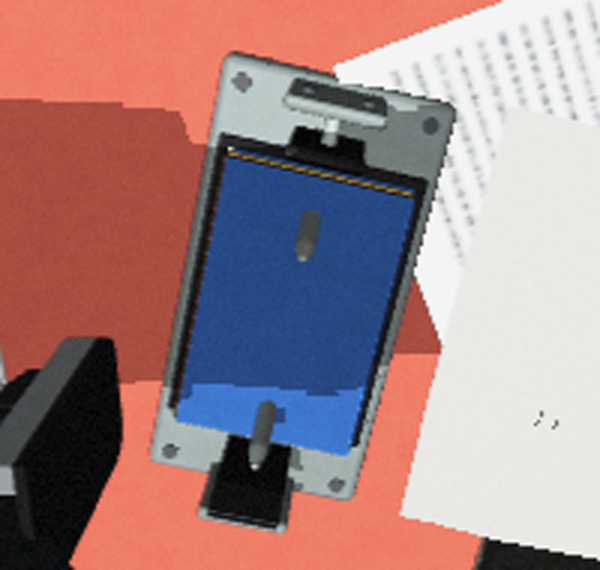

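```bash
python3 -m pendant '40 -15 0 0; 90 -40 0 0; 100 -40 0 0; 100 -40 0 0'
python3 - <<'E'
from h import *
import pickle
im=get_image("wrist"); pickle.dump(im,open("c.pkl","wb"))
cv2.imwrite("pics/c.png",cv2.resize(im["frame"],None,fx=1.5,fy=1.5,interpolation=cv2.INTER_CUBIC))
print(-np.array(im["R"]).T@im["t"])
E
```

```text
clock: 0.65
ee_pos: [0.5351, 0.1002, 0.2312]
ee_rot: [0.707, 0.707, -0.0, 0.0]
wrist_force: [0.5, -0.3, -0.3]
finger_gap: 0.998
[0.53540004 0.17537219 0.37436269]
```

View pics/c.png

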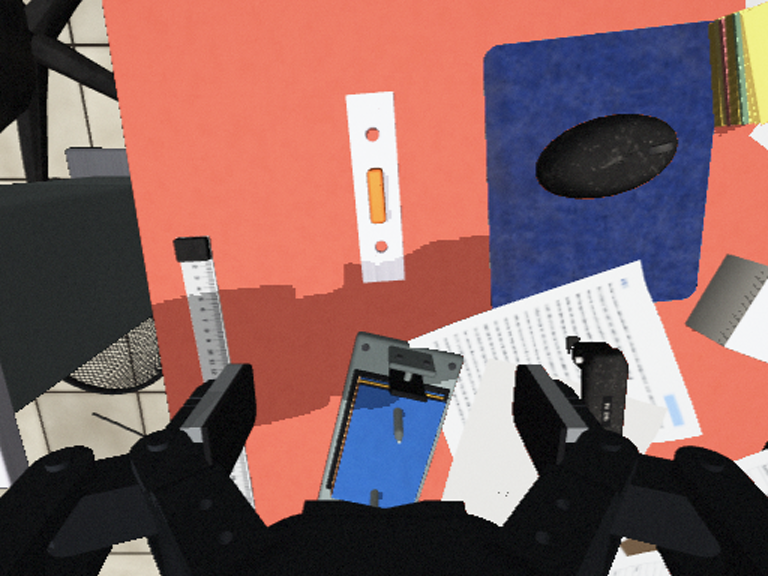

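The keeper is fully in view, upright with holes at about (372,133) and (381,246) in the 1.5x picture. Measuring it with masks.

Run:
```python
from h import *
import pickle
im=pickle.load(open("c.pkl","rb")); f=im["frame"].astype(int)
x0,x1,y0,y1=225,275,58,192
c=f[y0:y1,x0:x1]; hsv=cv2.cvtColor(c.astype(np.uint8),cv2.COLOR_BGR2HSV)
w=(hsv[...,1]<70)&(hsv[...,2]>130)
m=w.astype(np.uint8)
cn,_=cv2.findContours(m,cv2.RETR_EXTERNAL,cv2.CHAIN_APPROX_NONE)
k=max(cn,key=cv2.contourArea)
rc=cv2.minAreaRect(k);print(rc)
box=cv2.boxPoints(rc)+[x0,y0]; P=np.array([onplane(im,u,v,.008)for u,v in box]);print("box",np.round(P[:,:2],4),"ctr",P.mean(0))
fill=np.zeros_like(m);cv2.drawContours(fill,[k],-1,1,-1)
inn=(fill==1)&(m==0)
n,l,s,ce=cv2.connectedComponentsWithStats(inn.astype(np.uint8))
H=[]
for i in range(1,n):
    if s[i,4]>15:
        u,v=ce[i]+[x0,y0]; print(s[i],u,v,onplane(im,u,v,.004)[:2],onplane(im,u,v,.042)[:2])
        H.append(onplane(im,u,v,.004))
o=(hsv[...,0]>8)&(hsv[...,0]<25)&(hsv[...,1]>170)
n,l,s,ce=cv2.connectedComponentsWithStats(o.astype(np.uint8))
for i in range(1,n):
    if s[i,4]>50:
        print("orange",s[i],onplane(im,*(ce[i]+[x0,y0]),.042))
        pts=np.argwhere(l==i)[:,::-1].astype(np.float32); r=cv2.minAreaRect(pts);print(r,np.round([onplane(im,*(b+[x0,y0]),.042)[:2] for b in cv2.boxPoints(r)],4))
```

```text
((25.986207962036133, 66.33448791503906), (126.06305694580078, 32.13860321044922), 85.2363510131836)
box [[0.5058 0.2161]
 [0.5425 0.219 ]
 [0.5572 0.0693]
 [0.5157 0.0656]] ctr [0.53028058 0.14250189 0.008     ]
[19 27  9  9 59] 248.0 89.37288135593221 [0.5264585  0.18745959] [0.52737592 0.1862194 ]
[ 20  54  12  37 383] 250.59007832898172 130.01305483028722 [0.52935734 0.13991609] [0.52997733 0.14355396]
[ 26 103   7   7  43] 253.88372093023256 163.88372093023256 [0.53340698 0.0973022 ] [0.53361147 0.10531235]
orange [ 20  54  12  37 208] [0.53062831 0.14153941 0.042     ]
((25.751726150512695, 72.02069091796875), (36.37392044067383, 9.301094055175781), 85.2363510131836) [[0.5235 0.1626]
 [0.5336 0.1634]
 [0.537  0.1238]
 [0.5266 0.123 ]]
```

```bash
python3 -m pendant '42 -5 50 -0.077; 42 -5 100 -0.077; 42 -5 150 -0.077; 42 -5 190 -0.077; 42 -5 217 -0.077; 42 -5 217 -0.077' 50 40
python3 - <<'E'
from h import *
im=get_image("side"); cv2.imwrite("pics/d.png",cv2.resize(im["frame"][100:240,170:310],None,fx=4,fy=4,interpolation=cv2.INTER_CUBIC))
im=get_image("wrist"); cv2.imwrite("pics/d2.png",im["frame"])
E
```

```text
clock: 1.45
ee_pos: [0.5295, 0.1405, 0.0129]
ee_rot: [0.68, 0.733, -0.001, -0.001]
wrist_force: [0.1, 0.2, 0.5]
finger_gap: 0.583
```

View pics/d.png

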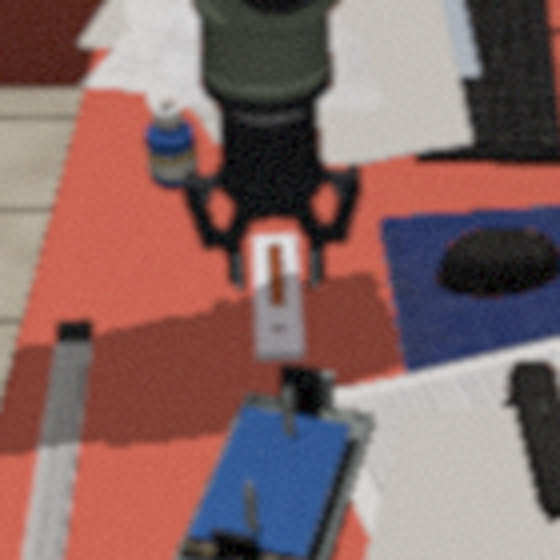

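View pics/d2.png

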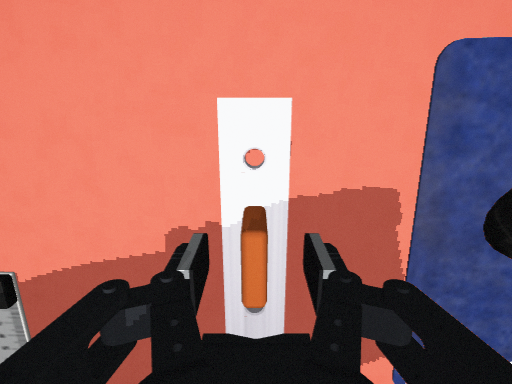

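The rib at (254,258) is centred between the pads and parallel to them. Gripping.

```bash
python3 -m pendant '0 0 0 0;0 0 0 0;0 0 0 0;0 0 0 0;0 0 0 0;0 0 0 0' 0 80; python3 -m pendant '0 0 -30 0;0 0 -70 0;0 0 -120 0;0 0 -147 0;0 0 -147 0;0 0 -147 0;0 0 -147 0'
python3 - <<'E'
from h import *
import pickle
for n in ("scene","side","wrist"):
    im=get_image(n); pickle.dump(im,open(f"e_{n}.pkl","wb"))
    cv2.imwrite(f"pics/e_{n}.png",im["frame"])
print(env.get_obs()["wrist_force"],env.get_obs()["ee_pos"])
E
```

```text
clock: 2.3
ee_pos: [0.5304, 0.142, 0.0152]
ee_rot: [0.679, 0.734, 0.0, 0.0]
wrist_force: [-2.1, 0.4, 12.7]
finger_gap: 0.124
clock: 3.18
ee_pos: [0.5295, 0.1419, 0.1602]
ee_rot: [0.679, 0.734, -0.001, -0.0]
wrist_force: [-0.2, -0.8, -1.7]
finger_gap: 0.127
[ 0.69473139  0.19588575 -2.66896682] [0.52976913 0.14191655 0.16066642]
```

View pics/e_wrist.png

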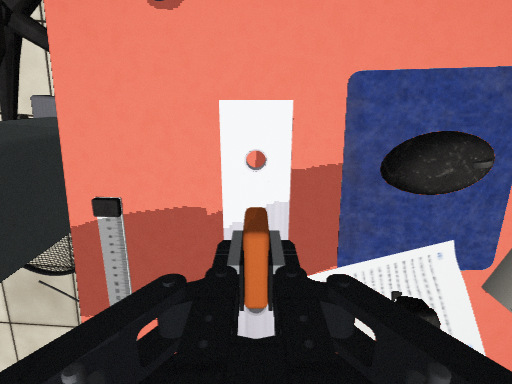

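View pics/e_side.png

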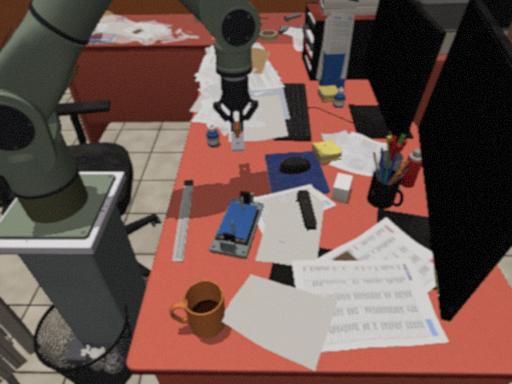

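View pics/e_scene.png

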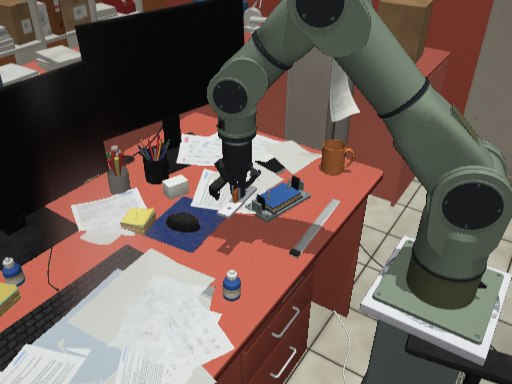

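Keeper gripped and lifted, and its visible hole is at (256,160) in the wrist view. Zooming on the stand in all views to get the post tips.

Run:
```python
from h import *
import pickle
def crop(p,x0,x1,y0,y1,s):
    im=pickle.load(open(p,"rb"))["frame"]; return cv2.resize(im[y0:y1,x0:x1],None,fx=s,fy=s,interpolation=cv2.INTER_CUBIC)
A=crop("e_side.pkl",205,270,188,260,6); B=crop("e_scene.pkl",245,315,170,225,6)
C=np.zeros((max(A.shape[0],B.shape[0]),A.shape[1]+B.shape[1],3),np.uint8);C[:A.shape[0],:A.shape[1]]=A;C[:B.shape[0],A.shape[1]:]=B
print(A.shape,B.shape);cv2.imwrite("pics/f.png",cv2.resize(C,None,fx=.95,fy=.95))
A=crop("a_wrist.pkl",195,260,190,300,5);B=crop("c.pkl",220,310,215,335,5)
C=np.zeros((max(A.shape[0],B.shape[0]),A.shape[1]+B.shape[1],3),np.uint8);C[:A.shape[0],:A.shape[1]]=A;C[:B.shape[0],A.shape[1]:]=B
print(A.shape,B.shape);cv2.imwrite("pics/f2.png",C[:600,:800])
```

```text
(432, 390, 3) (330, 420, 3)
(550, 325, 3) (600, 450, 3)
```

View pics/f.png

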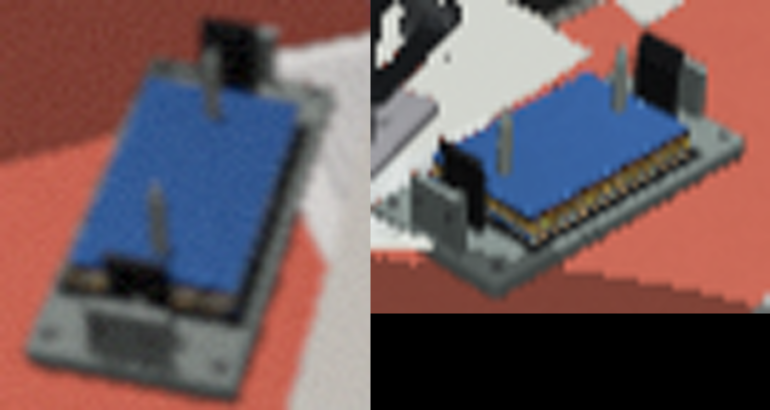

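View pics/f2.png

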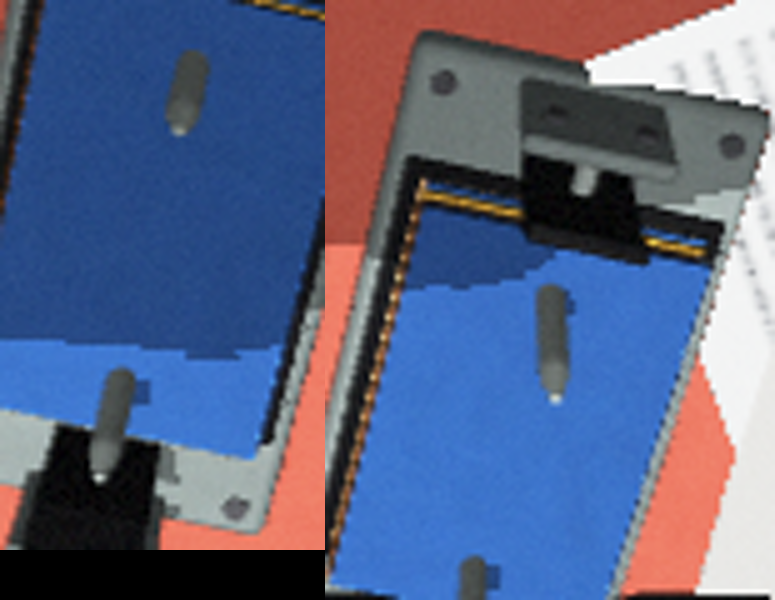

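Run:
```python
from h import *
import pickle
L=lambda p:pickle.load(open(p,"rb"))
W,C,S,N=L("a_wrist.pkl"),L("c.pkl"),L("e_side.pkl"),L("e_scene.pkl")
T={0:[(W,230.6,215.8),(C,266,294.4),(S,241.8,196.2),(N,268.9,189.6)],1:[(W,215,285.4),(S,232.2,219.9),(N,289,178.2)]}
for k,l in T.items():
    for im,u,v in l: print(k,np.round(onplane(im,u,v,.0755)[:2],4))
# keeper hole in tool frame
im=L("e_wrist.pkl"); 
# hole at ~ (256,160): refine
f=im["frame"]; hsv=cv2.cvtColor(f[140:180,235:278],cv2.COLOR_BGR2HSV)
m=((hsv[...,1]>80)).astype(np.uint8); n,l,s,ce=cv2.connectedComponentsWithStats(m)
for i in range(1,n):
    if s[i,4]>20:
        u,v=ce[i]+[235,140]; print(s[i],u,v,onplane(im,u,v,.1606-.0152+.008))
# expected if centered
o=env.get_obs();from scipy.spatial.transform import Rotation as R
r=R.from_quat(o["ee_rot"]).as_matrix();print(o["ee_pos"],r.round(4).tolist())
for d in(.006,.0072,.015): print(proj(im,o["ee_pos"]+r@[.045,0,d]))
```

```text
0 [ 0.5479 -0.0452]
0 [ 0.5481 -0.0456]
0 [ 0.5499 -0.0458]
0 [ 0.5441 -0.0463]
1 [ 0.5275 -0.1331]
1 [ 0.5289 -0.1339]
1 [ 0.5254 -0.1361]
[ 11  11  20  17 247] 255.52226720647772 158.6153846153846 [0.52653308 0.18803116 0.1534    ]
[0.52976913 0.14191655 0.16066642] [[-0.0769, 0.997, -0.001], [0.997, 0.0769, -0.0003], [-0.0002, -0.0011, -1.0]]
(np.float64(254.88342622182174), np.float64(161.444058024632))
(np.float64(254.88832451134402), np.float64(160.98218034903982))
(np.float64(254.91845023731815), np.float64(158.14151520974124))
```

```bash
python3 -m pendant '-40 -2 0 0.06;-90 -4 0 0.13;-140 -6 0 0.2;-190 -8 0 0.27;-225 -10 0 0.307;-231.5 -10 20 0.307;-231.5 -10 45 0.307;-231.5 -10 45 0.307;-231.5 -10 45 0.307;-231.5 -10 45 0.307'
python3 - <<'E'
from h import *
import pickle
for n in ("scene","side","wrist"):
    im=get_image(n); pickle.dump(im,open(f"g_{n}.pkl","wb"))
    cv2.imwrite(f"pics/g_{n}.png",im["frame"])
def crop(p,x0,x1,y0,y1,s):
    im=pickle.load(open(p,"rb"))["frame"]; return cv2.resize(im[y0:y1,x0:x1],None,fx=s,fy=s,interpolation=cv2.INTER_CUBIC)
A=crop("g_side.pkl",190,280,160,260,4); B=crop("g_scene.pkl",230,330,140,230,4)
C=np.zeros((max(A.shape[0],B.shape[0]),A.shape[1]+B.shape[1],3),np.uint8);C[:A.shape[0],:A.shape[1]]=A;C[:B.shape[0],A.shape[1]:]=B
cv2.imwrite("pics/g.png",C)
o=env.get_obs();print(o["ee_pos"],o["wrist_force"])
E
```

```text
clock: 4.58
ee_pos: [0.5382, -0.0895, 0.1171]
ee_rot: [0.784, 0.621, 0.0, 0.0]
wrist_force: [-0.0, -0.1, -1.7]
finger_gap: 0.13
[ 0.53797469 -0.08953386  0.11674693] [-0.24691897 -0.64563417 -1.35298068]
```

View pics/g_wrist.png

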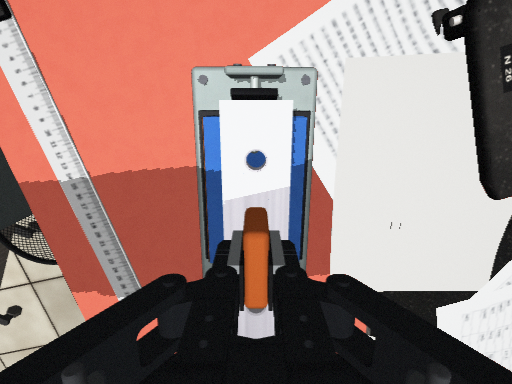

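View pics/g.png

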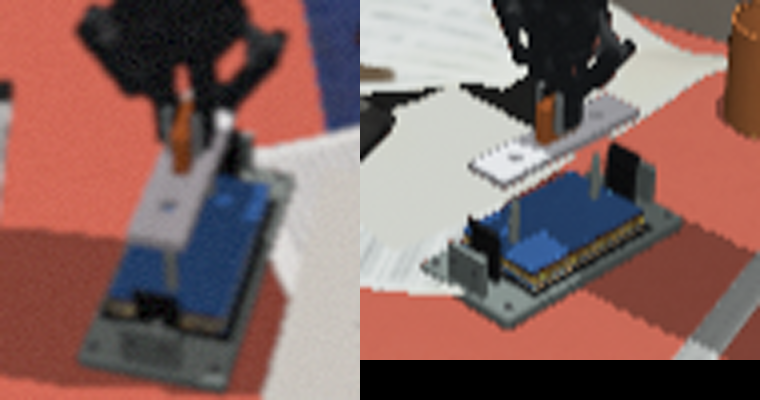

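The bar is over the stand, with the hole at (256,159) and its far edge at row 100. In the wrist view the plate looks parallel to the base. Measuring the bar's offset in the hand from its edges.

```bash
python3 - <<'E'
from h import *
import pickle
from scipy.spatial.transform import Rotation as R
im=pickle.load(open("g_wrist.pkl","rb")); f=im["frame"]
o=env.get_obs(); r=R.from_quat(o["ee_rot"]).as_matrix(); p=np.array(o["ee_pos"])
print("yaw",np.degrees(np.arctan2(-r[0,0],r[1,0])), r[:,2].round(4))
g=cv2.cvtColor(f,cv2.COLOR_BGR2HSV)
w=((g[...,1]<60)&(g[...,2]>190)).astype(np.uint8)
sub=w[95:185,212:300]
cn,_=cv2.findContours(sub,cv2.RETR_CCOMP,cv2.CHAIN_APPROX_NONE)
for k in cn:
    if len(k)>20:
        x,y,ww,h=cv2.boundingRect(k); print("cont",x+212,y+95,ww,h,cv2.minEnclosingCircle(k) if len(k)<90 else "")
for col in (230,256,282):
    c=f[90:112,col].sum(1).astype(float); print(col,90+np.argmax(np.diff(c))+.5)
for row in (110,130):
    c=w[row,200:310]; xs=np.where(c)[0]+200; print(row,xs.min(),xs.max())
def tool(u,v,dz): # dz: distance of plane beyond TCP
    q=onplane(im,u,v,p[2]-dz); return (r.T@(q-p)).round(4)
for dz in(.0072,.0152): print(dz,"edge",tool(256,99.5,dz),"hole",tool(255.7,159.6,dz),"L",tool(219,110,dz),"R",tool(293.5,110,dz))
# tip0 predicted pixel & through-hole direction
for T in((.548,-.0454,.076),(.5275,-.1331,.076)): print("tip tool",(r.T@(np.array(T)-p)).round(4),proj(im,T))
E
python3 - <<'E'
import cv2
f=cv2.imread("pics/g_wrist.png");cv2.imwrite("pics/g3.png",cv2.resize(f[60:185,185:325],None,fx=5,fy=4.8,interpolation=cv2.INTER_CUBIC))
E
```

```text
yaw -13.170863883270487 [ 6.e-04 -1.e-04 -1.e+00]
cont 212 95 88 90 
cont 245 149 23 22 ((43.97368240356445, 65.41728973388672), 11.543819427490234)
230 99.5
256 99.5
282 99.5
110 219 292
130 220 291
0.0072 edge [0.0755 0.0006 0.0072] hole [0.0458 0.0005 0.0072] L [ 0.0706 -0.0176  0.0072] R [0.0706 0.0191 0.0072]
0.0152 edge [0.0755 0.0007 0.0152] hole [0.0442 0.0005 0.0152] L [ 0.0703 -0.0185  0.0152] R [0.0703 0.0201 0.0152]
tip tool [ 0.0453 -0.0003  0.0407] (np.float64(254.34580181098258), np.float64(150.14274231702558))
tip tool [-0.0448 -0.0003  0.0407] (np.float64(254.4924729211577), np.float64(275.4182292410012))
```

View pics/g3.png

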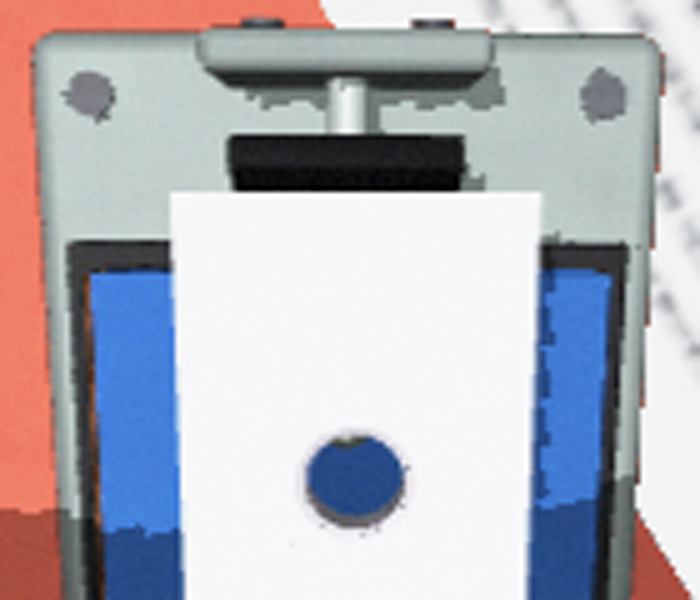

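The post tip is just visible in the hole at about (254,152), left of the hole centre. That agrees with the computed correction of dx −0.4, dy −0.9 mm. Applying it and lowering to just above the tips.

```bash
python3 -m pendant '-0.4 -0.9 8 0;-0.4 -0.9 16 0;-0.4 -0.9 22 0;-0.4 -0.9 22 0;-0.4 -0.9 22 0;-0.4 -0.9 22 0'
python3 - <<'E'
from h import *
import pickle
from scipy.spatial.transform import Rotation as R
ims={n:get_image(n) for n in ("scene","side","wrist")}; pickle.dump(ims,open("i.pkl","wb"))
def crop(n,x0,x1,y0,y1,s): return cv2.resize(ims[n]["frame"][y0:y1,x0:x1],None,fx=s,fy=s,interpolation=cv2.INTER_CUBIC)
cv2.imwrite("pics/i1.png",crop("wrist",205,310,85,185,6))
A=crop("side",190,280,160,260,4); B=crop("scene",230,330,140,230,4)
C=np.zeros((max(A.shape[0],B.shape[0]),A.shape[1]+B.shape[1],3),np.uint8);C[:A.shape[0],:A.shape[1]]=A;C[:B.shape[0],A.shape[1]:]=B
cv2.imwrite("pics/i2.png",C)
o=env.get_obs(); r=R.from_quat(o["ee_rot"]).as_matrix(); p=np.array(o["ee_pos"]);print(p,o["wrist_force"])
for d in(.0072,.0152): print("hole",proj(ims["wrist"],p+r@[.0457,.0006,d]))
print("tip",proj(ims["wrist"],[.548,-.0454,.076]))
E
```

```text
clock: 5.48
ee_pos: [0.5369, -0.0898, 0.0945]
ee_rot: [0.784, 0.621, 0.0, 0.0]
wrist_force: [-0.4, 0.5, -2.3]
finger_gap: 0.127
[ 0.5368976  -0.08975561  0.09440591] [-0.67960476  0.48339582 -1.79856472]
hole (np.float64(256.00490467006165), np.float64(159.78688955166425))
hole (np.float64(255.9835125078196), np.float64(156.93684328386877))
tip (np.float64(256.1470214706027), np.float64(155.836540102205))
```

View pics/i1.png

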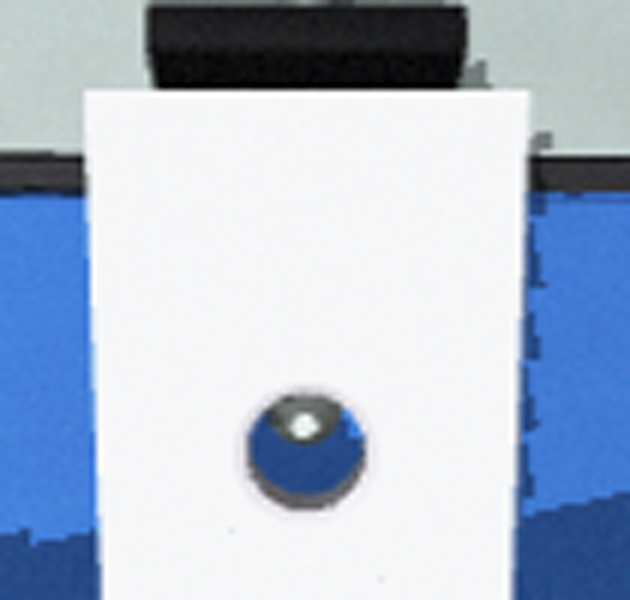

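View pics/i2.png

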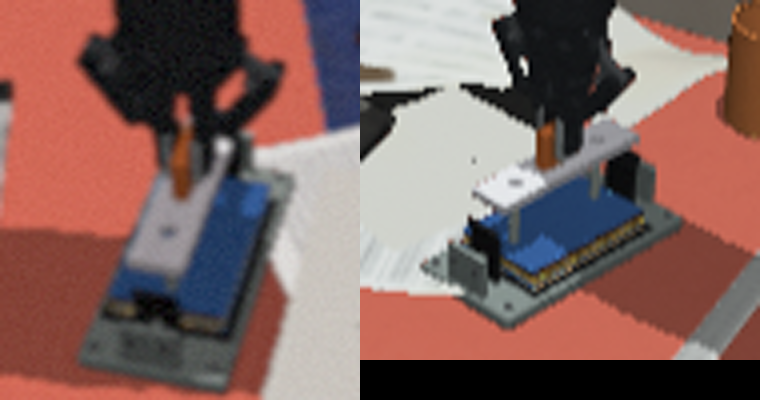

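The tip at (255.5,155.8) is where a centred hole would put it (256,155.8), so the bar is aligned. Lowering over the tips in small steps while watching the force.

```bash
python3 -m pendant '0 0 2 0;0 0 4 0;0 0 4 0'; python3 -m pendant '0 0 2 0;0 0 4 0;0 0 4 0;0 0 4 0';  python3 -m pendant '0 0 2 0;0 0 3 0;0 0 3 0;0 0 3 0'
```

```text
clock: 6.0
ee_pos: [0.5367, -0.0898, 0.0901]
ee_rot: [0.784, 0.621, -0.0, -0.0]
wrist_force: [0.1, 0.7, -1.7]
finger_gap: 0.125
clock: 6.5
ee_pos: [0.5368, -0.0897, 0.0863]
ee_rot: [0.784, 0.621, -0.0, -0.0]
wrist_force: [0.4, -0.0, -1.9]
finger_gap: 0.122
clock: 7.0
ee_pos: [0.5368, -0.0898, 0.0833]
ee_rot: [0.784, 0.621, -0.0, -0.0]
wrist_force: [-0.5, 0.3, -1.5]
finger_gap: 0.123
```

Underside is at about 68 mm with no contact force, so both tips are inside the holes. I'll check with a picture.

Run:
```python
from h import *
ims={n:get_image(n) for n in ("scene","side","wrist")}
def crop(n,x0,x1,y0,y1,s): return cv2.resize(ims[n]["frame"][y0:y1,x0:x1],None,fx=s,fy=s,interpolation=cv2.INTER_CUBIC)
A=crop("side",190,280,160,260,4); B=crop("scene",230,330,140,230,4)
C=np.zeros((600,A.shape[1]+B.shape[1],3),np.uint8);C[:A.shape[0],:A.shape[1]]=A;C[:B.shape[0],A.shape[1]:]=B
D=crop("wrist",205,310,85,135,1);D=crop("wrist",235,278,140,180,4.9);C[400:596,:D.shape[1]]=D
cv2.imwrite("pics/j.png",C)
```

```text
(no output)
```

View pics/j.png

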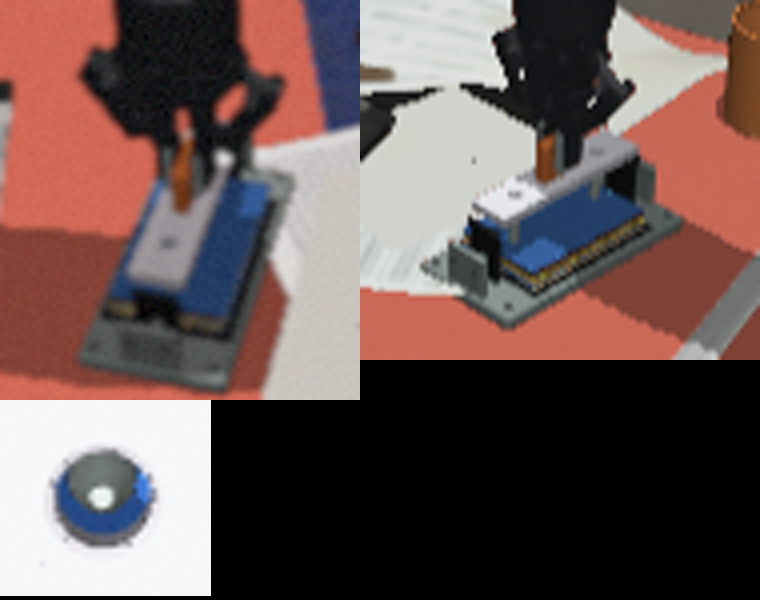

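```bash
f='clock|ee_pos|force'; (python3 -m pendant '0 0 2 0;0 0 3 0;0 0 3 0'; python3 -m pendant '0 0 2 0;0 0 2 0;0 0 2 0';python3 -m pendant '0 0 2 0;0 0 2 0;0 0 2 0')|grep -E "$f"
```

```text
clock: 7.52
ee_pos: [0.5368, -0.0898, 0.0802]
wrist_force: [-0.1, -0.5, -1.8]
clock: 7.9
ee_pos: [0.5368, -0.0898, 0.0783]
wrist_force: [0.1, 0.9, -1.9]
clock: 8.28
ee_pos: [0.5368, -0.0898, 0.0763]
wrist_force: [0.3, -1.0, -1.5]
```

```bash
f='clock|ee_pos|force'; (python3 -m pendant '0 0 2 0;0 0 2 0;0 0 2 0'; python3 -m pendant '0 0 2 0;0 0 2 0;0 0 2 0';python3 -m pendant '0 0 2 0;0 0 2 0;0 0 2 0')|grep -E "$f"
```

```text
clock: 8.65
ee_pos: [0.5368, -0.0897, 0.0743]
wrist_force: [-0.7, -0.3, -2.7]
clock: 9.02
ee_pos: [0.5369, -0.0896, 0.0723]
wrist_force: [0.5, 2.7, 0.4]
clock: 9.4
ee_pos: [0.5369, -0.0899, 0.0703]
wrist_force: [1.7, 0.3, 2.8]
```

```bash
f='clock|ee_pos|force'; (python3 -m pendant '0 0 1 0;0 0 1.5 0;0 0 1.5 0'; python3 -m pendant '0 0 1 0;0 0 1.5 0;0 0 1.5 0';python3 -m pendant '0 0 1 0;0 0 1.5 0;0 0 1.5 0')|grep -E "$f"
```

```text
clock: 9.78
ee_pos: [0.5369, -0.0898, 0.0689]
wrist_force: [-0.5, 0.1, 4.4]
clock: 10.15
ee_pos: [0.5369, -0.0899, 0.0674]
wrist_force: [0.7, 0.0, 6.0]
clock: 10.52
ee_pos: [0.5368, -0.0898, 0.0657]
wrist_force: [0.2, 1.2, 0.7]
```

Past the lead-ins (peak about 8 N including weight). The force has settled to the cheek drag, about 2.6 N over free-hanging. Now feeling for the stack.

```bash
f='ee_pos|force'; (python3 -m pendant '0 0 1 0;0 0 2 0;0 0 2 0'; python3 -m pendant '0 0 1 0;0 0 2 0;0 0 2 0';python3 -m pendant '0 0 1 0;0 0 2 0;0 0 2 0';python3 -m pendant '0 0 .5 0;0 0 1 0;0 0 1 0')|grep -E "$f"
```

```text
ee_pos: [0.5367, -0.0897, 0.0636]
wrist_force: [0.5, -0.1, -0.7]
ee_pos: [0.5368, -0.0897, 0.0617]
wrist_force: [1.1, -0.1, -0.5]
ee_pos: [0.5368, -0.0898, 0.0597]
wrist_force: [1.3, 0.2, -0.3]
ee_pos: [0.5368, -0.0898, 0.0587]
wrist_force: [0.5, -0.3, -0.2]
```

```bash
for i in 1; do python3 -m pendant '0 0 .5 0;0 0 1 0;0 0 1 0'; python3 -m pendant '0 0 .5 0;0 0 1 0;0 0 1 0';python3 -m pendant '0 0 .5 0;0 0 1 0;0 0 1 0';python3 -m pendant '0 0 .5 0;0 0 1 0;0 0 1 0'; done|grep -E 'ee_pos|force'
```

```text
ee_pos: [0.5368, -0.0898, 0.0577]
wrist_force: [1.0, 0.3, 1.2]
ee_pos: [0.5368, -0.0898, 0.0567]
wrist_force: [0.5, 0.9, 1.1]
ee_pos: [0.5368, -0.0898, 0.0557]
wrist_force: [0.9, -0.1, 1.3]
ee_pos: [0.5368, -0.0897, 0.0547]
wrist_force: [0.2, 0.6, 0.4]
```

Run:
```python
from h import *
im=get_image("side");A=cv2.resize(im["frame"][170:260,195:275],None,fx=5,fy=5,interpolation=cv2.INTER_CUBIC)
im=get_image("scene");B=cv2.resize(im["frame"][150:225,245:315],None,fx=5,fy=5,interpolation=cv2.INTER_CUBIC)
C=np.zeros((450,750,3),np.uint8);C[:A.shape[0],:A.shape[1]]=A;C[:B.shape[0],400:750]=B
cv2.imwrite("pics/k.png",C)
```

```text
(no output)
```

View pics/k.png

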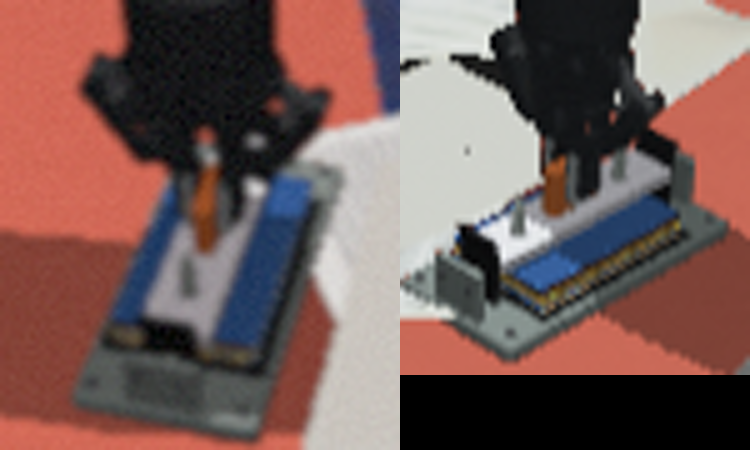

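Both posts stand through the holes, and the bar is level and close over the stack. Continuing in half-millimetre steps.

```bash
(python3 -m pendant '0 0 .5 0;0 0 .5 0'; python3 -m pendant '0 0 .5 0;0 0 .5 0';python3 -m pendant '0 0 .5 0;0 0 .5 0')|grep -E 'ee_pos|force'
```

```text
ee_pos: [0.5368, -0.0898, 0.0543]
wrist_force: [1.3, 0.8, 1.2]
ee_pos: [0.5368, -0.0898, 0.0537]
wrist_force: [0.6, 1.1, 0.9]
ee_pos: [0.5368, -0.0898, 0.0532]
wrist_force: [-0.0, 1.1, 1.2]
```

```bash
(python3 -m pendant '0 0 .5 0;0 0 .5 0'; python3 -m pendant '0 0 .5 0;0 0 .5 0';python3 -m pendant '0 0 .5 0;0 0 .5 0';python3 -m pendant '0 0 .5 0;0 0 .5 0')|grep -E 'clock|ee_pos|force'
```

```text
clock: 14.62
ee_pos: [0.5368, -0.0898, 0.0527]
wrist_force: [0.2, 0.9, 0.5]
clock: 14.88
ee_pos: [0.5368, -0.0898, 0.0522]
wrist_force: [0.3, 0.7, 0.6]
clock: 15.12
ee_pos: [0.5368, -0.0897, 0.0517]
wrist_force: [-0.0, 1.0, 0.9]
clock: 15.38
ee_pos: [0.5368, -0.0898, 0.0512]
wrist_force: [1.0, -0.4, 0.6]
```

```bash
(python3 -m pendant '0 0 .5 0;0 0 .5 0'; python3 -m pendant '0 0 .5 0;0 0 .5 0')|grep -E 'ee_pos|force'
```

```text
ee_pos: [0.5368, -0.0898, 0.0507]
wrist_force: [0.9, 0.7, 1.8]
ee_pos: [0.5368, -0.0897, 0.0502]
wrist_force: [0.1, 0.4, 1.7]
```

```bash
python3 -m pendant '0 0 .5 0;0 0 .5 0' |grep -E 'ee_pos|force'
```

```text
ee_pos: [0.5368, -0.0898, 0.0497]
wrist_force: [0.8, 0.7, 1.0]
```

```bash
(python3 -m pendant '0 0 .5 0;0 0 .5 0'; python3 -m pendant '0 0 .5 0;0 0 .5 0')|grep -E 'ee_pos|force'
```

```text
ee_pos: [0.5368, -0.0897, 0.0492]
wrist_force: [0.1, 0.3, 0.8]
ee_pos: [0.5368, -0.0898, 0.0487]
wrist_force: [0.8, 0.5, 0.2]
```

Run:
```python
from h import *
im=get_image("side");A=cv2.resize(im["frame"][170:260,195:275],None,fx=5,fy=5,interpolation=cv2.INTER_CUBIC)
im=get_image("scene");B=cv2.resize(im["frame"][150:225,245:315],None,fx=5,fy=5,interpolation=cv2.INTER_CUBIC)
C=np.zeros((450,750,3),np.uint8);C[:A.shape[0],:A.shape[1]]=A;C[:B.shape[0],400:750]=B
cv2.imwrite("pics/l.png",C)
```

```text
(no output)
```

View pics/l.png

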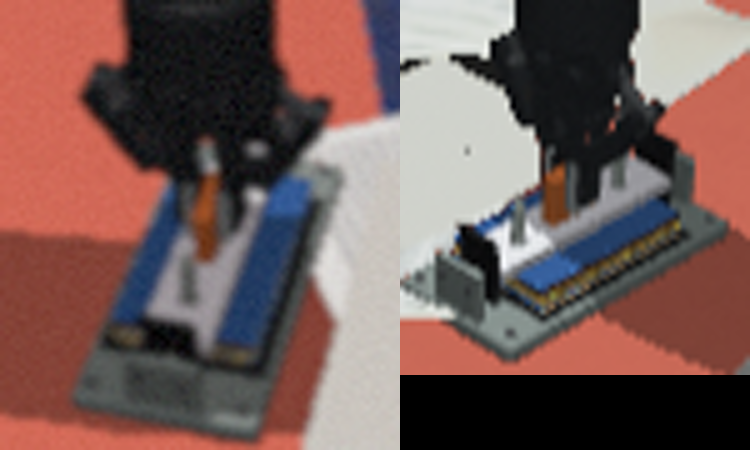

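Still descending freely: the rib stays seated in the pads and the boards are not yet touched. Continuing.

```bash
(python3 -m pendant '0 0 .5 0;0 0 .5 0'; python3 -m pendant '0 0 .5 0;0 0 .5 0')|grep -E 'ee_pos|force'
```

```text
ee_pos: [0.5368, -0.0897, 0.0482]
wrist_force: [0.5, 0.8, 1.7]
ee_pos: [0.5368, -0.0898, 0.0478]
wrist_force: [-0.3, 0.5, 3.7]
```

```bash
python3 -m pendant '0 0 .5 0;0 0 .5 0' |grep -E 'ee_pos|force'
```

```text
ee_pos: [0.5368, -0.0898, 0.0474]
wrist_force: [-0.7, 0.2, 6.7]
```

```bash
python3 -m pendant '0 0 .5 0;0 0 .5 0' |grep -E 'ee_pos|force'
```

```text
ee_pos: [0.5369, -0.0898, 0.0471]
wrist_force: [-1.2, 0.5, 9.4]
```

Contact came at TCP about 48.1 mm (stack top about 33 mm). The board force is now about 8 N (9.4 N reading less drag and weight, 1 mm compression). A sudden release from here could make the bar bounce, so I'll unload gently until the hand carries about nothing, then open.

```bash
python3 -m pendant '0 0 0 0;0 0 0 0;0 0 0 0' |grep -E 'ee_pos|force'; python3 -m pendant '0 0 -.3 0;0 0 -.3 0;0 0 -.3 0' |grep -E 'ee_pos|force'
```

```text
ee_pos: [0.5369, -0.0898, 0.0471]
wrist_force: [-2.1, 1.0, 10.3]
ee_pos: [0.5369, -0.0898, 0.0472]
wrist_force: [-0.9, -0.3, 6.1]
```

```bash
python3 -m pendant '0 0 -.25 0;0 0 -.25 0;0 0 -.25 0' |grep -E 'clock|ee_pos|force'
```

```text
clock: 18.85
ee_pos: [0.5368, -0.0898, 0.0473]
wrist_force: [0.3, 0.1, 3.4]
```

```bash
python3 -m pendant '0 0 0 0;0 0 0 0' |grep -E 'ee_pos|force'
```

```text
ee_pos: [0.5368, -0.0898, 0.0473]
wrist_force: [-0.4, 0.0, 3.6]
```

```bash
python3 -m pendant '0 0 -.2 0;0 0 -.2 0;0 0 -.2 0' |grep -E 'ee_pos|force'
```

```text
ee_pos: [0.5368, -0.0897, 0.0475]
wrist_force: [0.4, 1.0, 1.5]
```

```bash
python3 -m pendant '0 0 0 0;0 0 0 0;0 0 0 0;0 0 0 0' 40; python3 -m pendant '0 0 -10 0;0 0 -35 0;0 0 -80 0;0 0 -120 0;0 0 -150 0;0 0 -150 0;0 0 -150 0'
python3 - <<'E'
from h import *
import pickle
ims={n:get_image(n) for n in("side","scene","wrist")};pickle.dump(ims,open("m.pkl","wb"))
A=cv2.resize(ims["side"]["frame"][170:260,195:275],None,fx=5,fy=5,interpolation=cv2.INTER_CUBIC)
B=cv2.resize(ims["scene"]["frame"][150:225,245:315],None,fx=5,fy=5,interpolation=cv2.INTER_CUBIC)
C=np.zeros((450,750,3),np.uint8);C[:A.shape[0],:A.shape[1]]=A;C[:B.shape[0],400:750]=B
cv2.imwrite("pics/m.png",C); cv2.imwrite("pics/m2.png",ims["wrist"]["frame"])
E
```

```text
clock: 19.98
ee_pos: [0.5368, -0.0898, 0.0475]
ee_rot: [0.784, 0.621, -0.0, -0.0]
wrist_force: [-1.0, 0.9, 0.1]
finger_gap: 0.465
clock: 20.85
ee_pos: [0.5366, -0.0897, 0.1974]
ee_rot: [0.784, 0.621, -0.0, -0.0]
wrist_force: [-0.9, -1.4, -0.2]
finger_gap: 0.469
```

View pics/m.png

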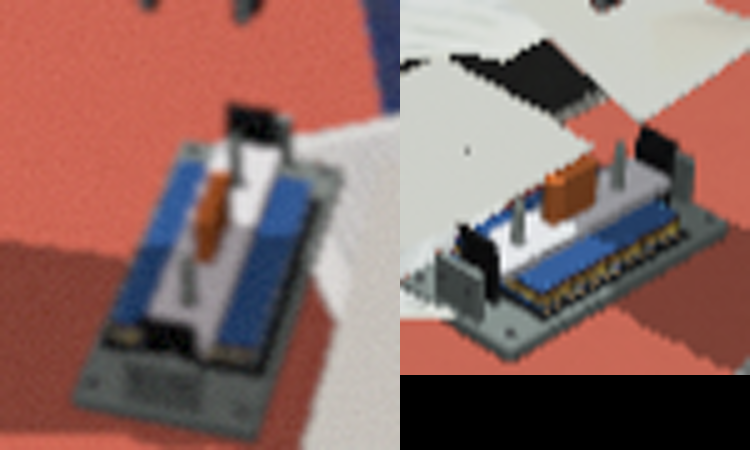

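View pics/m2.png

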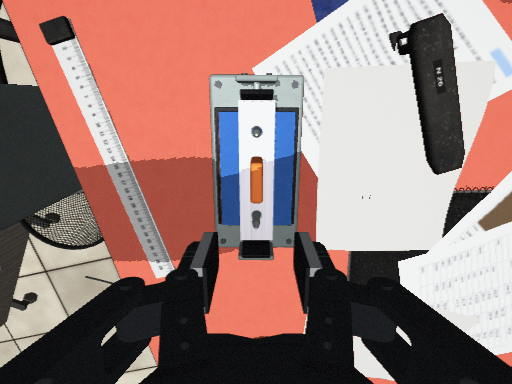

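The bar sits level on the stack with both posts through its holes (wrist view: posts at (256,131) and (256,218), rib at (256,180)). The gripper is well clear. Handing in.

Run:
```python
from h import *
o=env.get_obs();print(o["clock"],o["wrist_force"]);print(env.close_job())
```

```text
21.0 [-0.35878085 -0.41529363 -0.15023072]
the job is handed in; nothing more can be done
None
```

The keeper bar is on both posts, pushed down level between the spring cheeks and bearing on the boards. I handed the job in at 21.0 s of the 53 s allowed.

- **Fitting:** I gripped the orange rib and lined the holes up with the post tips from the wrist camera. The bar went over the tips with no measurable contact force and met about 8 N at the cheek lead-ins.
- **Pressing:** I felt the stack at about 33 mm above the desk. I pressed to about 8–9 N on the boards, with the wrist reading peaking at 10.3 N. I then eased off until the hand carried almost nothing and opened the gripper.
- **Last checks:** The final pictures show both posts through the holes, the bar level on the boards and the gripper well clear. The wrist force was near zero. I never went near the mug, stapler or ink bottle, but took no final measurement of where they stand.

**Not confirmed:** I could not measure the force left on the boards after letting go. Judging from the bar's height just before release, it is about 5 N, the low end of your range. I measured about 3 N of cheek drag; with the bar's weight, that is about the most that can hold it down.

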